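# Hang the vial lifter on its twin-hook stand and tug-test it

### The job

Hang the pin-plate vial lifter on the twin-hook stand: lower its cross bar into the open mouths of both hooks, push it in under the keepers and let it down fully into the pockets. Still gripping it, tug it down gently with about 8 N for a good half second to confirm that it is held, then let go and leave it hanging still. Never load the hooks with more than 25 N, and leave the other things on the table alone.

Things in the scene. Friction and masses are not known exactly. Their poses are not given: they have to be found in the camera images.
- lifter_grip (a point): Centre of the lifter's black plastic grip block, half-way up: 14 mm thick (x), 50 mm long (y), 32 mm tall (z). It is 107 mm above the pin feet and 12 mm straight above the cross bar's axis. Axes: x across the thin way, y along the bar, z up. A half turn about z gives the same shape. Rigid with the bar.
- lifter_bar (a point): Middle of the lifter's round steel cross bar, on its axis, 95 mm above the pin feet: 8 mm diameter, 180 mm long along y, the middle 50 mm inside the grip block, both ends free beyond the uprights. Same axes as lifter_grip.
- stand_pocket (a point): Midway between the pockets: seated bar axis if the hooks were at the lowest setting, 130 mm above the table (really 0 to 10 mm higher), 10 mm beyond the stand's origin along x. Stand's axes. Pockets 11 mm wide (x -5.5 to +5.5), 6 mm deeper than the ledge, square-edged, back wall behind, keeper above. Rigid and clamped fast: pressing on by a fraction of a mm adds many newtons.
- stand_mouth (a point): Midway between the hooks' mouths, on the sleeves' frame: bar axis on the ledges if the hooks were at the lowest setting, 136 mm above the table (really 0 to 10 mm higher); 20 mm before stand_pocket. Stand's axes. Hook from the bar axis there: ledge x -10 to +14.5; front lip x -16 to -10, up to z +10; keeper x +10 to +32, z +10 to +16. Mouth 20 mm wide, gap under keeper 14.
- lifter: The pin-plate vial lifter, rigid, 0.24 to 0.39 kg, loose, standing upright on the table on its steel pins: a white plate 44 x 110 mm, top 36 mm above the feet, pins under it, two thin uprights at y = +-38 mm carrying the cross bar and grip; 123 mm tall in all. Origin between the feet, on the table. Same axes as lifter_grip.
- stand: Fixed steel stand with two equal hooks, 8 mm thick upright plates at y = +-75 mm, clamped in sleeves on a base plate (110 x 190 x 10 mm), nothing between them. Both hooks are clamped at one common height, 0 to 10 mm above the lowest setting, not measured: feel for it. Origin on the table, mid-base. x: the way the bar is pushed in (away from the robot, give or take the yaw), y along the hung bar.
- vial0_mid (a point): loose glass vial with a crimped cap, 22 mm across, 45 mm tall, standing on the table; this point is its centre. Bystander: leave alone.
- vial1_mid (a point): loose glass vial with a crimped cap, 22 mm across, 45 mm tall, standing on the table; this point is its centre. Bystander: leave alone.
- vial2_mid (a point): loose glass vial with a crimped cap, 22 mm across, 45 mm tall, standing on the table; this point is its centre. Bystander: leave alone.
- jar: amber glass jar, 52 mm across, 55 mm tall; origin under its centre. Bystander: leave alone.
- dish: shallow steel dish, 80 mm across, 18 mm tall; origin under its centre. Bystander: leave alone.
- tweezers: flat steel tweezers lying down, 120 mm long, 8 mm tall; origin under the middle. Bystander: leave alone.
- gauge: dark steel plug gauge, 32 mm across, 30 mm tall; origin under its centre. Bystander: leave alone.
Things that resemble listed ones, but are neither listed nor needed, are in the scene too. What is shaped like the lifter but red or yellow is not meant.

How it is judged:
On the way, in this order (a step that is already met when the one before it is completed fails the run):
1. the lifter is gripped and lifted clear of the table (height (world z) of lifter_grip above 0.125 m and contact force between the fingers and lifter above 1 N), for 0.2 s.
2. tug: with the bar in both pockets and the grip block still held between the fingers, the hooks carry 6 to 20 N (weight and tug together) for 0.3 s (x of lifter_bar in the frame of stand_pocket between -0.003 and 0.003 m and y of lifter_bar in the frame of stand_pocket between -0.011 and 0.011 m and z of lifter_bar in the frame of stand_pocket between -0.0025 and 0.0125 m and angle between the y axis of lifter_bar and the y axis of stand_pocket, either way round below 0.03 rad and contact force between lifter and stand between 6 and 20 N and contact force between the fingers and lifter above 1 N and distance between the grasp point and lifter_grip below 0.03 m), for 0.3 s.
At the end, for the whole second after the job is handed in: The lifter hangs from both hooks, still (under 0.03 m/s) and not touched by the fingers: bar within 3 mm of stand_pocket along x, 11 mm along y, from 2.5 mm below to 12.5 mm above it, parallel to the stand's y within 0.03 rad, lifter upright within 0.15 rad, hooks carrying it (over 0.5 N) (x of lifter_bar in the frame of stand_pocket between -0.003 and 0.003 m and y of lifter_bar in the frame of stand_pocket between -0.011 and 0.011 m and z of lifter_bar in the frame of stand_pocket between -0.0025 and 0.0125 m and angle between the y axis of lifter_bar and the y axis of stand_pocket, either way round below 0.03 rad and angle between lifter_bar's own z axis and vertical below 0.15 rad and linear speed of lifter below 0.03 m/s and contact force between the fingers and lifter below 0.1 N and contact force between lifter and stand above 0.5 N).
It fails at once if the lifter loads the stand with more than 25 N (contact force between lifter and stand above 25 N).
It fails at once if a bystander is shifted by more than 20 mm (distance of any of vial0_mid, vial1_mid, vial2_mid, jar, dish, tweezers, gauge from where it was at the start of the episode above 0.02 m).
It also fails if it takes over 59 s, if anything falls off the work surface, if the arm or the gripper's body presses on something with over 40 N, if the wrist force passes 120 N, or if a joint passes its speed limit or range.

### The arm

A 7-joint arm with a two-finger parallel gripper is mounted at the origin on the work surface. World frame = base frame: x ahead of the robot, y to its left, z up, the work surface at z = 0. Lengths are in m, angles in rad, forces in N, time in s.
With the tool pointing down it reaches from about 0.35 to 0.9 m from the base axis. Payload 8.1 kg.
Tool frame: the origin (TCP) lies on the centre line of the jaws, within the pads' length; the fingertips stand 17 mm ahead of it and the grasp point (between the pads) lies 2 mm behind it; z points along the fingers, y is the direction in which the jaws open and shut (so a half turn about z gives the same grasp; the last joint's range is limited). The gripper opens to 92 mm and grips with 3 to 60 N. Pads are 19 mm wide; open, the fingers measure 130 mm over their backs; the gripper's body (75 mm by 190 mm) begins 47 mm behind the grasp point.
Start: joints at [1.209, 0.434, 0.025, 1.573, -0.012, 1.134, -0.075], TCP at [0.16, -0.604, 0.244] pointing down, gripper open.
Joint ranges: [-2.62, 2.62], [-0.44, 2.09], [-1.27, 1.32], [0.08, 2.57], [-1.32, 4.46], [0.12, 2], [-2.74, 2.74]. Speed limits (rad/s): [2.22, 2.22, 3.01, 3.01, 3.14, 3.14, 3.14].

### API

Orientations are given as a rotation vector (axis times angle).
In Python, from cell import arm gives the robot as it stands.
- The arm moves only by the shell command python3 -m creep 'ROWS' [FORCE]. ROWS is JSON, a list that holds one entry, the list of rows, each a list of 7 numbers: the shift along the world's x, y, z in cm, then the turn, a rotation vector about the world's x, y, z in degrees, then the opening, from -1 (shut) to 1 (fully open), so that 0 is half open. In form: [[[tx, ty, tz, ax, ay, az, jaw], ...]]. A call has 1 to 5 rows; each row is the pose to reach, as a shift and turn from the pose commanded when the call began; what a row does not reach only later rows make up. A row lasts 1/10 s, in which the tool goes at most 50 mm and 8.59 degrees, less where a joint would pass 70% of its speed; a pose out of reach is approached as far as the arm can. A call with a gripper value outside its range is refused whole. The fingers move at their own pace and stop on an object; FORCE is the grip in N (left out, the last holds). Time passes only in rows, so rows that repeat a pose let the fingers close. It gives the time, the measured TCP pose, the force and the opening at its end, in the units of the state.
- arm.observe(): the state, without advancing time (a new reading comes with each control period).
- arm.get_image(name): name is "scene" or "top"; returns the picture (384x512x3 uint8, red, green, blue); there is no depth.
- arm.camera_model(name): a dict with "vfov" (degrees; the focal length in pixels is half the picture's height over the tangent of half this angle, whatever the lens; pixels are square), "cx", "cy" (the principal point, pixels), "cam_to_world" (4x4, takes a point from camera to world coordinates). Camera axes: x right, y down, z forward; pixel columns grow to the right and rows downward; lengths in m; the calibration is good to about 2 mm. A picture is of the moment at which its call begins. camera_model takes no time and is no camera call.
- arm.sign_off(): hands the job in, once; it reports no verdict.
The state is a dict: "clock": time; "joints": joint angles; "dq": joint speeds; "joint_efforts": joint torques, N m; "position": TCP position; "ee_rot": TCP orientation; "force": force on the tool from outside, world axes, zero at the start; "ft_torque": the same for the moment, N m; "width": opening from 0.0 (shut) to 1.0 (fully open).
Only numpy, scipy, OpenCV 4.12 (cv2) and the standard library are available. Lean on these libraries where they do the work, as an engineer would, in place of code of your own. Each camera call takes 0.05 s, during which the arm holds its last target.

## Working session

There is one attempt and no reset: what is moved stays moved. The work goes in short steps, Python scripts to look and compute and a shell command to move; the robot and the scene stay as the last step left them, time stands still between calls to the robot, and variables do not carry over. Pictures are saved under pics/ and viewed, and the job is handed in when it is done.

```bash
ls; mkdir -p pics; python3 - <<'E'
from cell import arm
import cv2
print(arm.observe())
for n in("scene","top"):
    im=arm.get_image(n); m=arm.camera_model(n); print(n,m)
    cv2.imwrite(f"pics/{n}0.png",im[:,:,::-1])
E
```

```text
pics
{'clock': 0.0, 'joints': array([ 1.20938921,  0.43522052,  0.02496029,  1.5740987 , -0.01159371,
        1.13399219, -0.0751125 ]), 'dq': array([ 0.00053252, -0.00129821, -0.00129758,  0.00037532, -0.00181952,
       -0.00011245, -0.00164452]), 'joint_efforts': array([ 2.33584979e-04, -6.67848372e+01,  9.85214263e-01, -3.14454854e+01,
       -6.04906166e-02,  4.28392121e-02,  1.64298222e-04]), 'position': array([ 0.15978253, -0.60372874,  0.24294572]), 'ee_rot': array([-3.11381672e+00, -4.05095331e-01,  5.40514178e-04]), 'force': array([ 0.36636884, -1.0609342 ,  0.19954685]), 'ft_torque': array([-0.02174395, -0.04374409,  0.00075059]), 'width': 0.9999161407776777}
scene {'vfov': 51.06326047693682, 'cx': 261.47454417578706, 'cy': 191.19176487874742, 'cam_to_world': array([[-0.09382536,  0.64816702, -0.75569592,  1.21168031],
       [ 0.9955795 ,  0.06434071, -0.06842313,  0.1060599 ],
       [ 0.0042724 , -0.75877519, -0.65133859,  0.67204473],
       [ 0.        ,  0.        ,  0.        ,  1.        ]])}
top {'vfov': 48.262206685247634, 'cx': 256.3177598774401, 'cy': 195.06834491514329, 'cam_to_world': array([[-0.02151431, -0.98024317,  0.19662264,  0.35710289],
       [-0.99974955,  0.02230578,  0.00181141,  0.04586816],
       [-0.00616144, -0.19653443, -0.98047756,  1.09332879],
       [ 0.        ,  0.        ,  0.        ,  1.        ]])}
```

View pics/scene0.png

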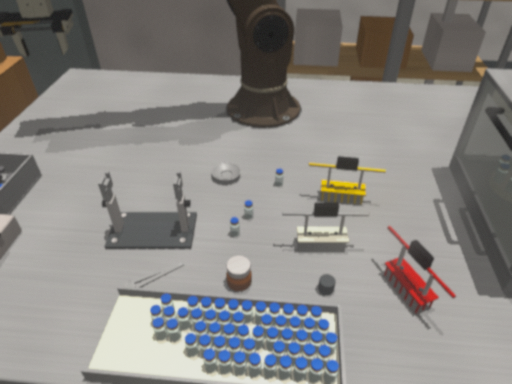

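View pics/top0.png

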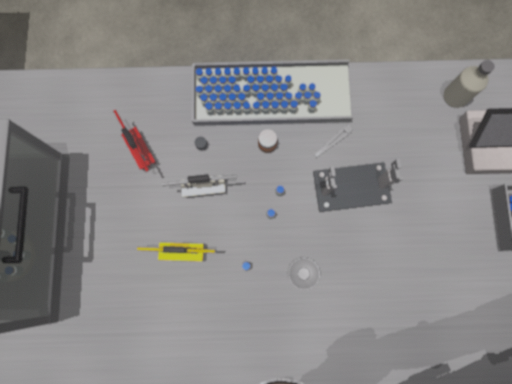

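```bash
python3 - <<'E'
import cv2
s=cv2.imread('pics/scene0.png');t=cv2.imread('pics/top0.png')
def c(im,x0,y0,x1,y1,k,n):
    cv2.imwrite(n,cv2.resize(im[y0:y1,x0:x1],None,fx=k,fy=k,interpolation=cv2.INTER_CUBIC))
c(s,270,190,380,260,7,'pics/a.png')
c(s,90,165,210,255,6,'pics/b.png')
c(t,155,165,255,205,8,'pics/c.png')
c(t,305,150,410,220,7,'pics/d.png')
E
```

```text
(no output)
```

View pics/a.png

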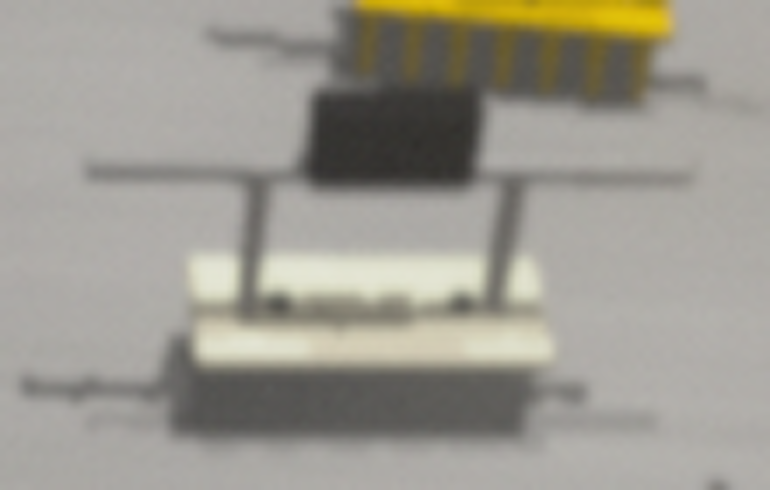

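View pics/b.png

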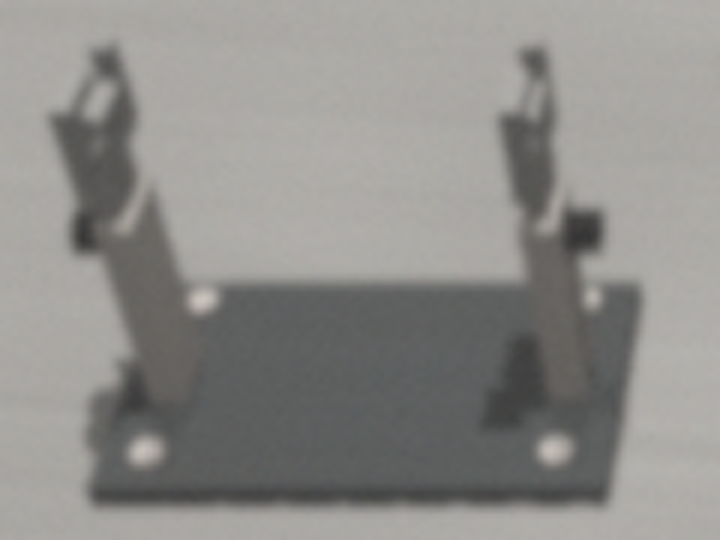

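View pics/c.png

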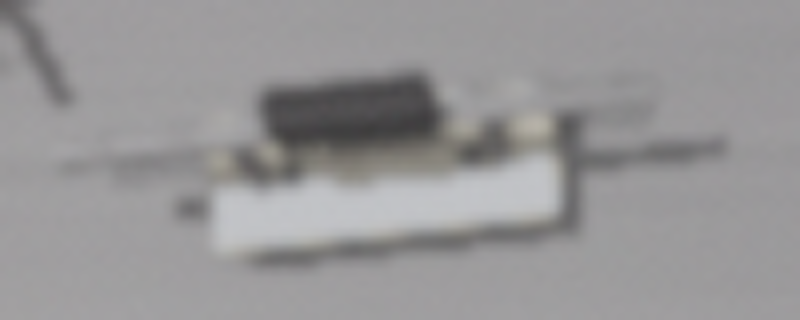

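View pics/d.png

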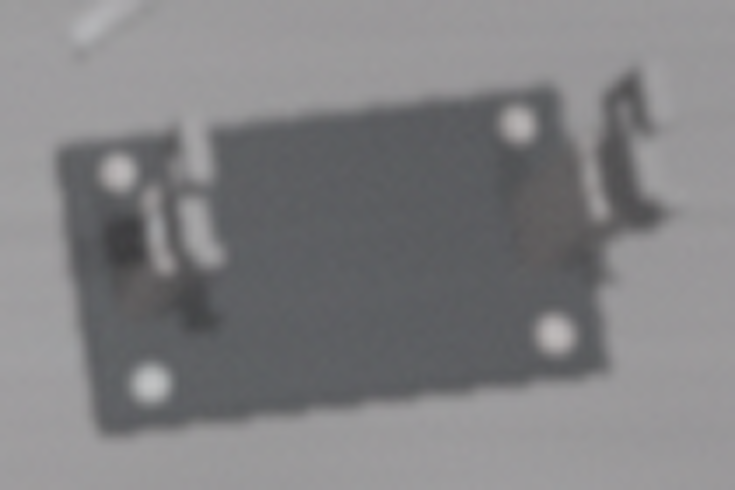

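```bash
cat > h.py <<'E'
import numpy as np
from cell import arm
M={n:arm.camera_model(n) for n in("scene","top")}
C={'a':('scene',270,190,7),'b':('scene',90,165,6),'c':('top',155,165,8),'d':('top',305,150,7)}
def px(c,u,v):
    n,x0,y0,k=C[c]; return n,(u+.5)/k-.5+x0,(v+.5)/k-.5+y0
def ray(n,u,v):
    m=M[n]; f=192/np.tan(np.radians(m['vfov']/2)); T=m['cam_to_world']
    d=T[:3,:3]@np.array([(u-m['cx'])/f,(v-m['cy'])/f,1]); return T[:3,3],d/np.linalg.norm(d)
def onz(n,u,v,z):
    o,d=ray(n,u,v); return (o+d*(z-o[2])/d[2])
def tri(r1,r2):
    (o1,d1),(o2,d2)=r1,r2
    A=np.c_[d1,-d2]; s=np.linalg.lstsq(A,o2-o1,rcond=None)[0]
    p,q=o1+s[0]*d1,o2+s[1]*d2; return (p+q)/2,np.linalg.norm(p-q)
def proj(n,p):
    m=M[n]; f=192/np.tan(np.radians(m['vfov']/2)); T=m['cam_to_world']
    q=T[:3,:3].T@(np.asarray(p)-T[:3,3]); return q[0]/q[2]*f+m['cx'],q[1]/q[2]*f+m['cy']
E
python3 - <<'E'
from h import *
np.set_printoptions(precision=4,suppress=True)
print('base top');
for p in[(58,148),(552,88),(608,372),(100,435)]: print(onz(*px('d',*p),.01))
for p in[(92,490),(607,492),(640,285)]: print(' s',onz(*px('b',*p),.01))
print('bolts')
B=[(118,172),(517,126),(151,384),(554,334)]; S=[(554,451),(146,451),(593,297),(203,298)]
for p,q in zip(B,S):
  print(onz(*px('d',*p),.013),onz(*px('b',*q),.013),tri(ray(*px('d',*p)),ray(*px('b',*q))))
print('bar')
for p,q in [((60,162),(692,180)),((655,103),(85,170))]:
  print(onz(*px('c',*p),.095),onz(*px('a',*q),.095),tri(ray(*px('c',*p)),ray(*px('a',*q))))
print('plate near edge top'); 
for p in[(212,255),(562,225)]: print(onz(*px('c',*p),.036))
for p in[(188,253),(540,255)]: print(' s',onz(*px('a',*p),.036))
print('grip top far edge')
for p in[(262,92),(428,76)]: print(onz(*px('c',*p),.123))
for p in[(318,90),(482,90)]: print(' s',onz(*px('a',*p),.123))
for p in[(305,180),(472,185)]: print(' s bottom near',onz(*px('a',*p),.091))
E
```

```text
base top
[ 0.6357 -0.1008  0.01  ]
[ 0.6545 -0.2861  0.01  ]
[ 0.5465 -0.298   0.01  ]
[ 0.5273 -0.111   0.01  ]
 s [ 0.6603 -0.2852  0.01  ]
 s [ 0.6431 -0.0993  0.01  ]
 s [ 0.535  -0.1109  0.01  ]
bolts
[ 0.6252 -0.1222  0.013 ] [ 0.628  -0.1223  0.013 ] (array([ 0.6259, -0.1228,  0.0107]), np.float64(0.0005336712284348276))
[ 0.6394 -0.2711  0.013 ] [ 0.6426 -0.2711  0.013 ] (array([ 0.6402, -0.2723,  0.0103]), np.float64(0.000763801236214209))
[ 0.5453 -0.1301  0.013 ] [ 0.5466 -0.1268  0.013 ] (array([ 0.5452, -0.1288,  0.0117]), np.float64(0.0029857848815474466))
[ 0.5605 -0.2785  0.013 ] [ 0.5621 -0.2788  0.013 ] (array([ 0.5609, -0.2792,  0.0117]), np.float64(0.0006719977427771717))
bar
[0.5874 0.2724 0.095 ] [0.5964 0.2722 0.095 ] (array([0.589 , 0.2741, 0.0881]), np.float64(0.00021307958821368064))
[0.6015 0.0944 0.095 ] [0.6097 0.0939 0.095 ] (array([0.603 , 0.0942, 0.0886]), np.float64(0.0009907257843578554))
plate near edge top
[0.5699 0.2373 0.036 ]
[0.5771 0.1271 0.036 ]
 s [0.5827 0.1271 0.036 ]
 s [0.5727 0.2377 0.036 ]
grip top far edge
[0.6005 0.2076 0.123 ]
[0.6042 0.1592 0.123 ]
 s [0.5988 0.1599 0.123 ]
 s [0.5941 0.2074 0.123 ]
 s bottom near [0.6034 0.159  0.091 ]
 s bottom near [0.6007 0.2082 0.091 ]
```

The scene view shows the white lifter's bar from px (282,214) to (368,215). It shows the stand at about (150,215), and the top view puts the stand plate centre near (352,187). I take the bar centre as about (0.597, 0.183) with yaw 4.5°, and the stand origin as about (0.594, -0.199) with yaw 5.7°. I'm moving above the lifter.

```bash
python3 -m creep '[[[2.2,3.9,0,0,0,4,1],[4.4,7.8,0,0,0,8,1],[6.6,11.7,0,0,0,12,1],[8.8,15.6,0,0,0,16,1],[11,19.6,0,0,0,20,1]]]' 25; python3 -m creep '[[[2.2,3.9,0,0,0,4,1],[4.4,7.8,0,0,0,8,1],[6.6,11.7,0,0,0,12,1],[8.8,15.6,0,0,0,16,1],[11,19.6,0,0,0,20,1]]]'; python3 -m creep '[[[2.2,3.9,0,0,0,4,1],[4.4,7.8,0,0,0,8,1],[6.6,11.7,0,0,0,12,1],[8.8,15.6,0,0,0,16,1],[11,19.6,0,0,0,20,1]]]'; python3 -m creep '[[[2.2,3.9,0,0,0,4,1],[4.4,7.8,0,0,0,8,1],[6.6,11.7,0,0,0,12,1],[8.8,15.6,0,0,0,16,1],[10.7,19.8,0,0,0,19.7,1]]]'
cat > s.py <<'E'
from cell import arm
import numpy as np
from scipy.spatial.transform import Rotation as R
np.set_printoptions(precision=4,suppress=True)
o=arm.observe();r=R.from_rotvec(o['ee_rot']).as_matrix()
print(o['clock'],o['position'],'yaw y',np.degrees(np.arctan2(r[1,1],r[0,1])),'z',r[:,2],'F',o['force'],'T',o['ft_torque'],'w',o['width'])
E
python3 s.py
```

```text
clock: 0.6
position: [0.2704, -0.4064, 0.2435]
ee_rot: [-2.996, -0.944, 0.0]
force: [1.8, 0.1, -0.1]
width: 1.0
clock: 1.1
position: [0.3803, -0.2106, 0.2437]
ee_rot: [2.787, 1.45, -0.0]
force: [1.3, -1.1, 0.0]
width: 0.999
clock: 1.6
position: [0.4903, -0.0148, 0.2436]
ee_rot: [2.493, 1.911, -0.0]
force: [0.7, -0.2, 0.1]
width: 0.998
clock: 2.1
position: [0.5978, 0.1826, 0.2431]
ee_rot: [2.13, 2.309, -0.001]
force: [0.4, -1.2, -0.2]
width: 0.998
2.1 [0.5978 0.1826 0.2431] yaw y 4.6021977935162015 z [-0.0005 -0.0007 -1.    ] F [ 0.3552 -1.246  -0.1562] T [-0.0002 -0.1408 -0.0131] w 0.9977124301489929
```

```bash
python3 -m creep '[[[0,0,-3.5,0,0,0,1],[0,0,-7,0,0,0,1],[0,0,-10,0,0,0,1],[0,0,-12.5,0,0,0,1],[0,0,-13.7,0,0,0,1]]]' 25; python3 s.py; python3 - <<'E'
from cell import arm
import cv2
for n in("scene","top"): cv2.imwrite(f"pics/{n}1.png",cv2.resize(arm.get_image(n)[130:280,140:400] if n=="scene" else arm.get_image(n)[100:250,100:360],None,fx=3,fy=3,interpolation=cv2.INTER_CUBIC)[:,:,::-1])
E
```

```text
clock: 2.6
position: [0.5955, 0.181, 0.1039]
ee_rot: [-2.131, -2.306, 0.006]
force: [0.1, -0.6, 0.4]
width: 1.001
2.6 [0.5955 0.181  0.1039] yaw y 4.528848266410642 z [-0.0038 -0.0015 -1.    ] F [ 0.0694 -0.6153  0.4225] T [-0.0358 -0.1071 -0.0392] w 1.0014663980559033
```

View pics/scene1.png

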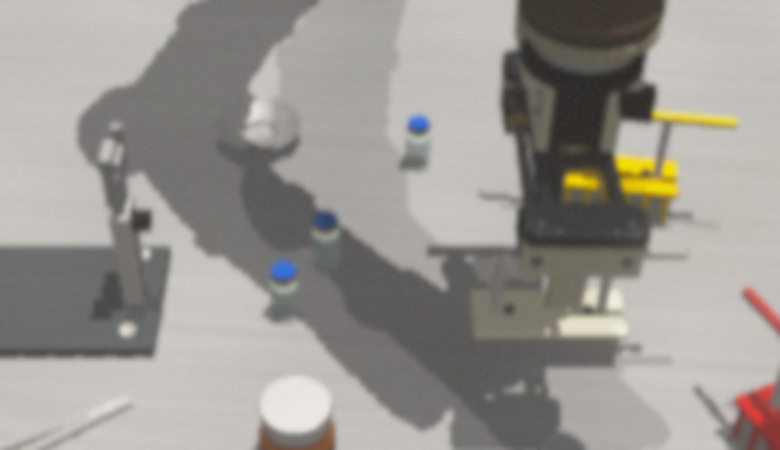

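The fingers straddle the grip block, with one finger at about (510,300) in the crop and the bar still visible on both sides. I'm closing now.

```bash
python3 -m creep '[[[0,0,0,0,0,0,-1],[0,0,0,0,0,0,-1],[0,0,0,0,0,0,-1],[0,0,0,0,0,0,-1],[0,0,0,0,0,0,-1]]]' 30;python3 -m creep '[[[0,0,0,0,0,0,-1],[0,0,0,0,0,0,-1],[0,0,0,0,0,0,-1],[0,0,0,0,0,0,-1],[0,0,0,0,0,0,-1]]]'; python3 s.py
```

```text
clock: 3.2
position: [0.5971, 0.1818, 0.1072]
ee_rot: [2.132, 2.307, 0.001]
force: [-0.6, 1.0, 0.8]
width: 0.61
clock: 3.7
position: [0.5969, 0.1818, 0.1067]
ee_rot: [2.132, 2.307, -0.0]
force: [0.9, 0.5, 1.3]
width: 0.179
3.7 [0.5969 0.1818 0.1067] yaw y 4.523665228701764 z [ 0. -0. -1.] F [0.8941 0.5086 1.3007] T [-0.042  -0.3197  0.011 ] w 0.17908567743550324
```

```bash
python3 -m creep '[[[0,0,0,0,0,0,-1],[0,0,0,0,0,0,-1],[0,0,0,0,0,0,-1]]]' 40; python3 s.py; python3 -m creep '[[[0,0,1,0,0,0,-1],[0,0,2.5,0,0,0,-1],[0,0,4,0,0,0,-1],[0,0,5,0,0,0,-1],[0,0,5,0,0,0,-1]]]'; python3 s.py
```

```text
clock: 4.0
position: [0.5969, 0.1817, 0.1066]
ee_rot: [-2.132, -2.307, 0.0]
force: [0.5, -0.4, -2.0]
width: 0.15
4.0 [0.5969 0.1817 0.1066] yaw y 4.520639354544053 z [-0.0001 -0.0001 -1.    ] F [ 0.5203 -0.4144 -1.992 ] T [ 0.0015 -0.2415  0.0127] w 0.15008309235888
clock: 4.5
position: [0.598, 0.1824, 0.1593]
ee_rot: [2.131, 2.306, 0.005]
force: [0.7, -0.6, -3.1]
width: 0.152
4.5 [0.598  0.1824 0.1593] yaw y 4.510967446212828 z [ 0.0036  0.0013 -1.    ] F [ 0.682  -0.624  -3.0514] T [ 0.0232 -0.1518  0.0342] w 0.15183429793242592
```

```bash
python3 -m creep '[[[0,0,3,0,0,0,-1],[0,0,6.5,0,0,0,-1],[0,0,10,0,0,0,-1],[0,0,13,0,0,0,-1],[0,-1,14,0,0,0,-1]]]';  python3 -m creep '[[[0,-3.5,0,0,0,0,-1],[0,-7,0,0,0,0,-1],[0,-11,0,0,0,0,-1],[0,-15,0,0,0,0,-1],[0,-19,0,0,0,0,-1]]]'; python3 -m creep '[[[-0.5,-4,0,0,0,1.2,-1],[-1.3,-8,0,0,0,1.2,-1],[-1.3,-12,0,0,0,1.2,-1],[-1.3,-15.5,0,0,0,1.2,-1],[-1.3,-18.3,0,0,0,1.2,-1]]]'; python3 -m creep '[[[0,0,0,0,0,0,-1],[0,0,0,0,0,0,-1],[0,0,0,0,0,0,-1]]]'; python3 s.py
cat > pic.py <<'E'
import sys,cv2
from cell import arm
k=sys.argv[1]
for n,(x0,y0,x1,y1) in dict(scene=(70,100,240,260),top=(290,130,430,235)).items():
    im=arm.get_image(n)[:,:,::-1]; cv2.imwrite(f"pics/{n}{k}_raw.png",im)
    s=min(800/(x1-x0),600/(y1-y0)); s=int(s)
    cv2.imwrite(f"pics/{n}{k}.png",cv2.resize(im[y0:y1,x0:x1],None,fx=s,fy=s,interpolation=cv2.INTER_CUBIC)); print(n,x0,y0,s)
E
python3 pic.py 2
```

```text
clock: 5.0
position: [0.5974, 0.1739, 0.2999]
ee_rot: [2.128, 2.309, 0.008]
force: [0.4, 0.3, -2.5]
width: 0.148
clock: 5.5
position: [0.5959, -0.021, 0.2952]
ee_rot: [-2.132, -2.306, 0.003]
force: [0.6, -0.3, -2.5]
width: 0.148
clock: 6.0
position: [0.5823, -0.2051, 0.2949]
ee_rot: [-2.11, -2.325, 0.004]
force: [0.5, 0.3, -2.3]
width: 0.15
clock: 6.3
position: [0.5835, -0.2002, 0.296]
ee_rot: [-2.105, -2.33, -0.0]
force: [-0.1, 0.8, -2.5]
width: 0.149
6.3 [ 0.5835 -0.2002  0.296 ] yaw y 5.789643030581619 z [-0.001   0.0009 -1.    ] F [-0.0716  0.8495 -2.5365] T [-0.0266 -0.1028  0.0132] w 0.14860501479242705
scene 70 100 3
top 290 130 5
```

View pics/scene2.png

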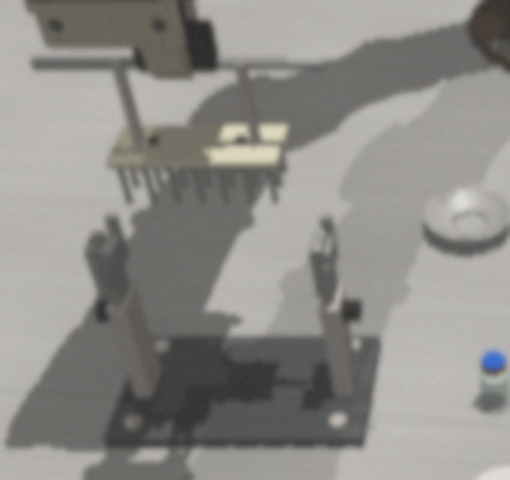

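View pics/top2.png

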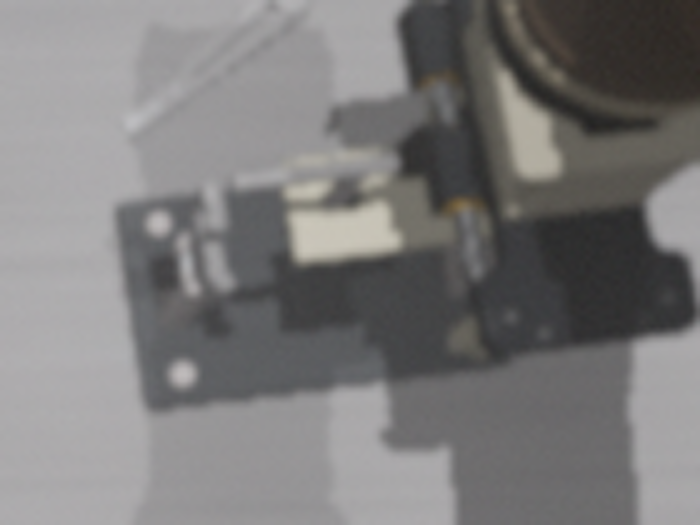

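```bash
python3 -m creep '[[[0,-0.1,-2,0,0,0,-1],[0,-0.1,-4.5,0,0,0,-1],[0,-0.1,-7,0,0,0,-1],[0,-0.1,-9,0,0,0,-1],[0,-0.1,-10,0,0,0,-1]]]'; python3 -m creep '[[[0,0,0,0,0,0,-1],[0,0,0,0,0,0,-1],[0,0,0,0,0,0,-1]]]'; python3 s.py; python3 pic.py 3
```

```text
clock: 6.9
position: [0.5831, -0.2012, 0.1949]
ee_rot: [-2.104, -2.33, 0.002]
force: [0.2, -0.9, -2.5]
width: 0.152
clock: 7.2
position: [0.5848, -0.2021, 0.1981]
ee_rot: [2.106, 2.328, 0.002]
force: [0.0, -0.2, -3.1]
width: 0.149
7.2 [ 0.5848 -0.2021  0.1981] yaw y 5.737895016569292 z [ 0.0021 -0.0005 -1.    ] F [ 0.0478 -0.1817 -3.1082] T [ 0.0667 -0.1686 -0.0103] w 0.14947760558431625
scene 70 100 3
top 290 130 5
```

View pics/scene3.png

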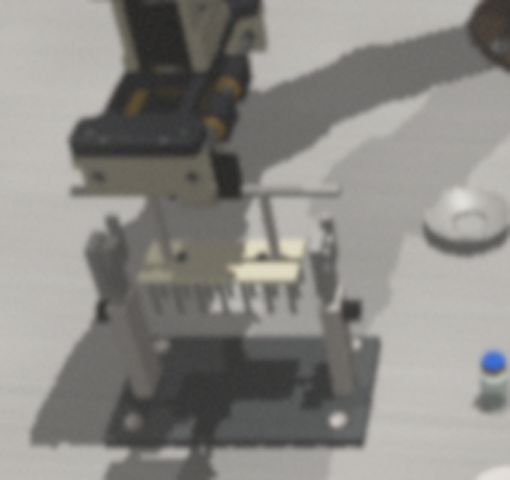

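View pics/top3.png

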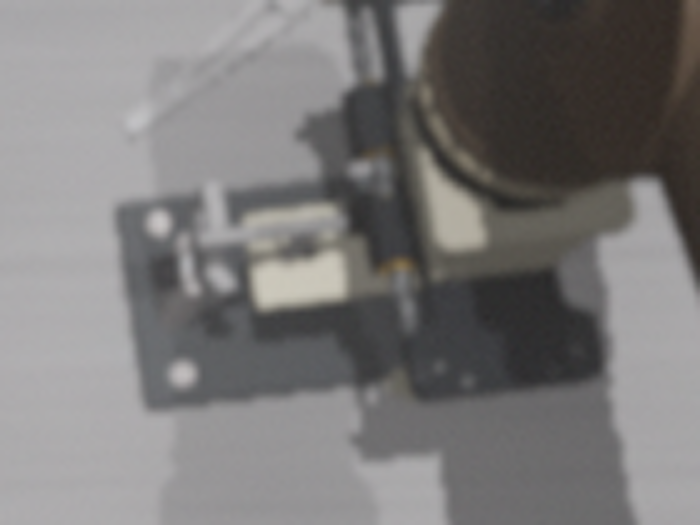

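```bash
python3 - <<'E'
import cv2
from h import *
O=np.array([.594,-.199,0]);a=.0995
X=np.array([np.cos(a),np.sin(a),0]);Y=np.array([-np.sin(a),np.cos(a),0]);Z=np.array([0,0,1])
def st(x,y,z): return O+x*X+y*Y+z*Z
for f,n,(x0,y0,x1,y1),k in[('top0_','top',(315,155,345,205),12),('top3','top',(315,155,345,205),12),('top0_','top',(380,145,410,205),12)]:
    fn='pics/top0.png' if f=='top0_' else 'pics/top3_raw.png'
    im=cv2.imread(fn)[y0:y1,x0:x1]; im=cv2.resize(im,None,fx=k,fy=k,interpolation=cv2.INTER_CUBIC)
    def dot(p,c):
        u,v=proj(n,p); cv2.circle(im,(int((u-x0+.5)*k-.5),int((v-y0+.5)*k-.5)),2,c,-1)
    for y in(-.079,-.071,.071,.079):
        for h in(0,.01):
            c=(0,0,255) if h==0 else (0,255,0)
            for x in(.0,.022): dot(st(x,y,.152+h),c)
            for x in(-.026,-.020): dot(st(x,y,.146+h),c)
    cv2.imwrite(f'pics/z{x0}{f}.png',im)
a_,b_,c_=[cv2.imread(f'pics/z{q}.png') for q in('315top0_','315top3','380top0_')]
c_=c_[:600]
cv2.imwrite('pics/z.png',np.hstack([a_[:600],b_[:600],c_])[:, :800] if 0 else cv2.resize(np.hstack([a_[:600],b_[:600],c_]),(800,444)))
E
```

```text
(no output)
```

View pics/z.png

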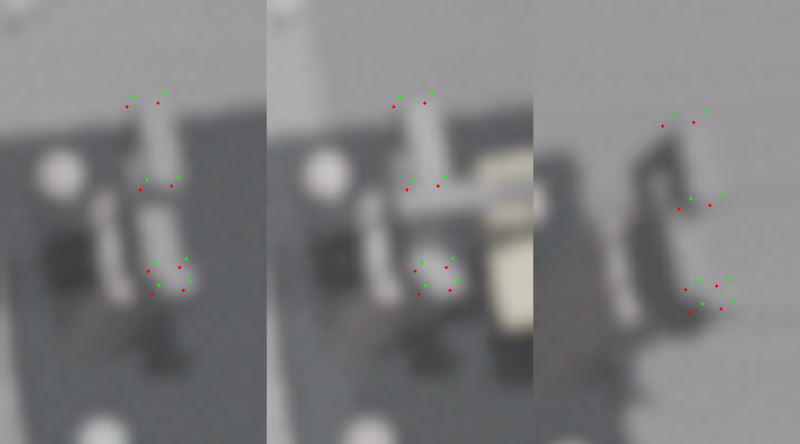

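```bash
python3 - <<'E'
from h import *
np.set_printoptions(precision=4,suppress=True)
a=np.radians(5.74);Y=np.array([-np.sin(a),np.cos(a),0])
c=np.array([.5848,-.2021,.1981-.0116])
print('top end pred',proj('top',c+.0915*Y),'mid',proj('top',c+.05*Y))
for s in(-.0885,.0915): print('scene',proj('scene',c+s*Y))
print('seen scene',onz('scene',70+70/3,100+190/3,.1865),onz('scene',70+338/3,100+191/3,.1865),c-.0885*Y,c+.0915*Y)
print('seen top',onz('top',329.2,177.4,.1865))
# column-wise bar centre in top
import cv2
g=cv2.cvtColor(cv2.imread('pics/top3_raw.png'),cv2.COLOR_BGR2GRAY)
for u in(330,332,334,336,338): print(u,g[170:186,u])
E
```

```text
top end pred (np.float64(328.887223348896), np.float64(176.8974456233412)) mid (np.float64(347.7613086599215), np.float64(174.61867409193383))
scene (np.float64(93.5510940553028), np.float64(162.59236266934624))
scene (np.float64(182.9601463933024), np.float64(162.56791496482757))
seen scene [ 0.5961 -0.2896  0.1865] [ 0.5793 -0.1108  0.1865] [ 0.5937 -0.2902  0.1865] [ 0.5756 -0.1111  0.1865]
seen top [ 0.5745 -0.1117  0.1865]
330 [125 125 134 143 142 140 147 155 144 121 101  92  96 101 109 108]
332 [175 173 173 171 169 166 168 166 152 125 111 112 125 148 163 157]
334 [156 160 164 166 166 165 169 166 147 120 105 108 120 144 166 174]
336 [ 99  99 100 104 118 141 162 161 137 107  95  94  97 103 119 138]
338 [ 94  96 106 125 141 153 162 156 134 110  98  94  86  82  81  80]
```

```bash
python3 -m creep '[[[-0.1,0,-0.5,0,0,0,-1],[-0.2,0,-1.0,0,0,0,-1],[-0.2,0,-1.3,0,0,0,-1],[-0.2,0,-1.5,0,0,0,-1],[-0.2,0,-1.5,0,0,0,-1]]]' 16; python3 -m creep '[[[0,0,0,0,0,0,-1],[0,0,0,0,0,0,-1],[0,0,0,0,0,0,-1],[0,0,0,0,0,0,-1],[0,0,0,0,0,0,-1]]]'; python3 s.py;  python3 -m creep '[[[0,0,0,0,0,0,-1]]]';  python3 s.py
```

```text
clock: 7.8
position: [0.5817, -0.2022, 0.1813]
ee_rot: [-2.107, -2.329, 0.0]
force: [0.2, 0.4, -2.9]
width: 0.152
clock: 8.3
position: [0.582, -0.2022, 0.1818]
ee_rot: [2.108, 2.329, 0.0]
force: [0.4, -0.5, -3.5]
width: 0.155
8.3 [ 0.582  -0.2022  0.1818] yaw y 5.720680143148396 z [ 0.0001  0.     -1.    ] F [ 0.3528 -0.5044 -3.5053] T [-0.0314 -0.14   -0.0029] w 0.1545867294399965
clock: 8.4
position: [0.5819, -0.2022, 0.1818]
ee_rot: [2.108, 2.33, 0.0]
force: [-0.3, -0.1, -2.8]
width: 0.156
8.4 [ 0.5819 -0.2022  0.1818] yaw y 5.724005754229249 z [ 0.0001 -0.     -1.    ] F [-0.2911 -0.0663 -2.7666] T [-0.0575 -0.0927 -0.0225] w 0.1562628966252565
```

```bash
for i in 1; do python3 -m creep '[[[0,0,-0.1,0,0,0,-1],[0,0,-0.2,0,0,0,-1],[0,0,-0.2,0,0,0,-1]]]'; python3 -m creep '[[[0,0,-0.1,0,0,0,-1],[0,0,-0.2,0,0,0,-1],[0,0,-0.2,0,0,0,-1]]]'; python3 -m creep '[[[0,0,-0.1,0,0,0,-1],[0,0,-0.2,0,0,0,-1],[0,0,-0.2,0,0,0,-1]]]'; done
```

```text
clock: 8.7
position: [0.5818, -0.2022, 0.1795]
ee_rot: [-2.108, -2.329, 0.0]
force: [0.1, 1.0, -2.2]
width: 0.15
clock: 9.0
position: [0.5818, -0.2022, 0.1775]
ee_rot: [-2.108, -2.329, 0.0]
force: [-0.3, 0.2, -3.3]
width: 0.154
clock: 9.3
position: [0.5818, -0.2022, 0.1756]
ee_rot: [-2.108, -2.329, 0.0]
force: [-0.6, 0.1, -3.2]
width: 0.152
```

```bash
python3 -m creep '[[[0,0,-0.1,0,0,0,-1],[0,0,-0.2,0,0,0,-1],[0,0,-0.2,0,0,0,-1]]]'; python3 -m creep '[[[0,0,-0.1,0,0,0,-1],[0,0,-0.2,0,0,0,-1],[0,0,-0.2,0,0,0,-1]]]'; python3 -m creep '[[[0,0,-0.1,0,0,0,-1],[0,0,-0.2,0,0,0,-1],[0,0,-0.2,0,0,0,-1]]]'; python3 s.py; python3 pic.py 4
```

```text
clock: 9.6
position: [0.5818, -0.2022, 0.1736]
ee_rot: [-2.108, -2.329, 0.0]
force: [-0.1, 0.1, -2.9]
width: 0.153
clock: 9.9
position: [0.5818, -0.2022, 0.1715]
ee_rot: [-2.108, -2.329, 0.0]
force: [0.6, 0.5, -3.2]
width: 0.149
clock: 10.2
position: [0.5818, -0.2022, 0.1696]
ee_rot: [-2.108, -2.329, 0.0]
force: [-0.6, 0.1, -2.0]
width: 0.154
10.2 [ 0.5818 -0.2022  0.1696] yaw y 5.724933207786301 z [-0.0002  0.     -1.    ] F [-0.6335  0.1205 -2.0036] T [-0.0221 -0.1488 -0.0338] w 0.15371665236936316
scene 70 100 3
top 290 130 5
```

View pics/top4.png

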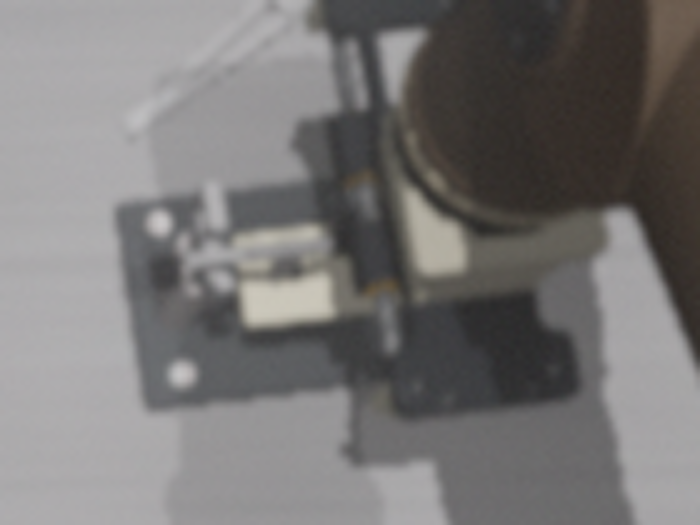

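View pics/scene4.png

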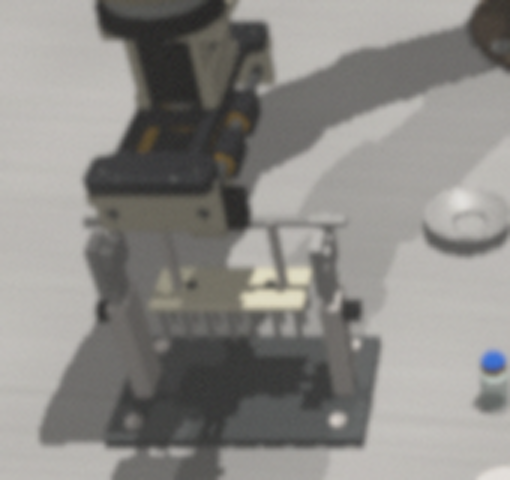

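The bar sits in the gap between the keeper (crop row ~230) and the front lip (~275) in the top view, so I'm continuing down.

```bash
python3 -m creep '[[[0,0,-0.1,0,0,0,-1],[0,0,-0.2,0,0,0,-1],[0,0,-0.2,0,0,0,-1]]]'; python3 -m creep '[[[0,0,-0.1,0,0,0,-1],[0,0,-0.2,0,0,0,-1],[0,0,-0.2,0,0,0,-1]]]'; python3 -m creep '[[[0,0,-0.1,0,0,0,-1],[0,0,-0.2,0,0,0,-1],[0,0,-0.2,0,0,0,-1]]]';  python3 -m creep '[[[0,0,-0.1,0,0,0,-1],[0,0,-0.2,0,0,0,-1],[0,0,-0.2,0,0,0,-1]]]'
```

```text
clock: 10.6
position: [0.5818, -0.2022, 0.1676]
ee_rot: [-2.108, -2.329, 0.0]
force: [-0.5, -0.6, -1.8]
width: 0.146
clock: 10.9
position: [0.5818, -0.2022, 0.1655]
ee_rot: [-2.108, -2.329, 0.0]
force: [0.8, -0.6, -2.3]
width: 0.147
clock: 11.2
position: [0.5818, -0.2022, 0.1636]
ee_rot: [-2.108, -2.329, 0.0]
force: [-0.5, 0.1, -3.2]
width: 0.158
clock: 11.5
position: [0.5818, -0.2022, 0.1616]
ee_rot: [-2.108, -2.329, 0.0]
force: [-0.6, 0.4, -3.5]
width: 0.151
```

```bash
python3 -m creep '[[[0,0,-0.05,0,0,0,-1],[0,0,-0.05,0,0,0,-1]]]'; python3 -m creep '[[[0,0,-0.05,0,0,0,-1],[0,0,-0.05,0,0,0,-1]]]';python3 -m creep '[[[0,0,-0.05,0,0,0,-1],[0,0,-0.05,0,0,0,-1]]]' | grep -E "pos|force"
```

```text
clock: 11.7
position: [0.5819, -0.2022, 0.1612]
ee_rot: [-2.108, -2.33, 0.0]
force: [1.0, 0.0, -3.0]
width: 0.15
clock: 11.9
position: [0.5819, -0.2022, 0.1607]
ee_rot: [-2.108, -2.33, -0.0]
force: [-0.9, -0.7, -2.9]
width: 0.149
position: [0.5819, -0.2023, 0.1602]
force: [-0.7, 0.0, -2.9]
```

```bash
python3 -m creep '[[[0,0,-0.05,0,0,0,-1],[0,0,-0.05,0,0,0,-1]]]' | grep -E "pos|force"; python3 -m creep '[[[0,0,-0.05,0,0,0,-1],[0,0,-0.05,0,0,0,-1]]]' | grep -E "pos|force"
```

```text
position: [0.5819, -0.2022, 0.1597]
force: [-1.3, -0.1, -2.4]
position: [0.5819, -0.2022, 0.1592]
force: [-0.4, -0.4, -1.7]
```

```bash
python3 -m creep '[[[0,0,-0.05,0,0,0,-1],[0,0,-0.05,0,0,0,-1]]]' | grep -E "pos|force"; python3 -m creep '[[[0,0,-0.05,0,0,0,-1],[0,0,-0.05,0,0,0,-1]]]' | grep -E "pos|force"
```

```text
position: [0.5819, -0.2022, 0.1587]
force: [-0.4, 0.5, -2.3]
position: [0.5819, -0.2022, 0.1582]
force: [-0.0, -0.2, -3.1]
```

```bash
python3 -m creep '[[[0,0,-0.05,0,0,0,-1],[0,0,-0.05,0,0,0,-1]]]' | grep -E "pos|force"; python3 -m creep '[[[0,0,-0.05,0,0,0,-1],[0,0,-0.05,0,0,0,-1]]]' | grep -E "pos|force"
```

```text
position: [0.5819, -0.2022, 0.1577]
force: [-0.3, -0.4, -2.6]
position: [0.5819, -0.2022, 0.1572]
force: [-0.3, -0.7, -3.0]
```

```bash
python3 -m creep '[[[0,0,-0.05,0,0,0,-1],[0,0,-0.05,0,0,0,-1]]]' | grep -E "pos|force"; python3 -m creep '[[[0,0,-0.05,0,0,0,-1],[0,0,-0.05,0,0,0,-1]]]' | grep -E "pos|force"
```

```text
position: [0.5819, -0.2022, 0.1566]
force: [0.1, -0.7, -1.8]
position: [0.5819, -0.2022, 0.1562]
force: [0.2, -0.3, -2.0]
```

```bash
python3 -m creep '[[[0,0,-0.05,0,0,0,-1],[0,0,-0.05,0,0,0,-1]]]' | grep -E "pos|force"; python3 -m creep '[[[0,0,-0.05,0,0,0,-1],[0,0,-0.05,0,0,0,-1]]]' | grep -E "pos|force"
```

```text
position: [0.5819, -0.2022, 0.1557]
force: [-0.6, 0.6, -2.5]
position: [0.582, -0.2022, 0.1554]
force: [-0.3, -0.3, -1.1]
```

```bash
python3 -m creep '[[[0,0,0,0,0,0,-1]]]' | grep -E "pos|force"; python3 -m creep '[[[0,0,-0.02,0,0,0,-1],[0,0,-0.02,0,0,0,-1]]]' | grep -E "pos|force"
```

```text
position: [0.582, -0.2022, 0.1554]
force: [-1.3, -0.3, -0.5]
position: [0.582, -0.2022, 0.1553]
force: [-2.1, 0.7, 2.3]
```

```bash
python3 -m creep '[[[0,0,-0.02,0,0,0,-1],[0,0,-0.02,0,0,0,-1]]]' | grep -E "pos|force"; python3 -m creep '[[[0,0,0,0,0,0,-1]]]' | grep -E "pos|force"
```

```text
position: [0.582, -0.2022, 0.1553]
force: [-3.1, 1.2, 6.6]
position: [0.582, -0.2022, 0.1553]
force: [-3.4, -0.6, 6.6]
```

```bash
python3 -m creep '[[[0,0,0.1,0,0,0,-1],[0,0,0.2,0,0,0,-1],[0,0,0.25,0,0,0,-1],[0,0,0.25,0,0,0,-1]]]' | grep -E "pos|force"; python3 -m creep '[[[0.2,0.02,0,0,0,0,-1],[0.4,0.04,0,0,0,0,-1],[0.6,0.06,0,0,0,0,-1],[0.8,0.08,0,0,0,0,-1],[0.8,0.08,0,0,0,0,-1]]]' | grep -E "pos|force"
```

```text
position: [0.5819, -0.2022, 0.1572]
force: [0.1, 0.5, -2.5]
position: [0.5903, -0.2012, 0.1573]
force: [0.4, -1.3, -2.8]
```

```bash
python3 -m creep '[[[0.2,0.02,0,0,0,0,-1],[0.4,0.04,0,0,0,0,-1],[0.4,0.04,0,0,0,0,-1]]]' | grep -E "pos|force";  python3 -m creep '[[[0.2,0.02,0,0,0,0,-1],[0.4,0.04,0,0,0,0,-1],[0.4,0.04,0,0,0,0,-1]]]' | grep -E "pos|force"; python3 pic.py 5
```

```text
position: [0.5942, -0.2009, 0.1574]
force: [0.2, -0.2, -2.5]
position: [0.5982, -0.2005, 0.1573]
force: [0.1, 0.3, -3.0]
scene 70 100 3
top 290 130 5
```

View pics/top5.png

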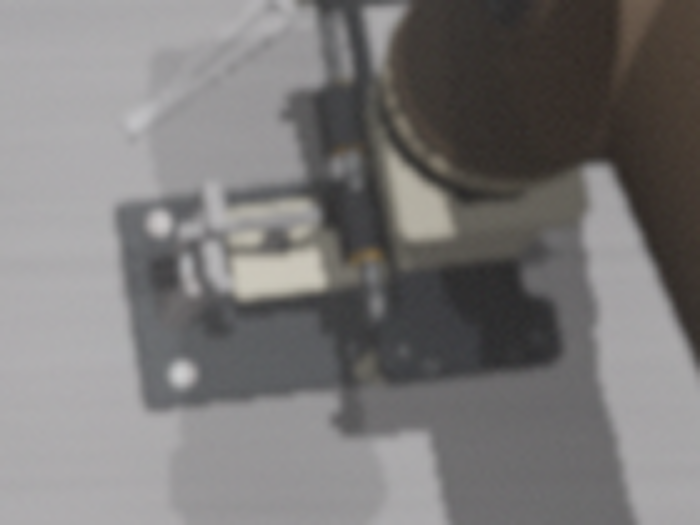

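View pics/scene5.png

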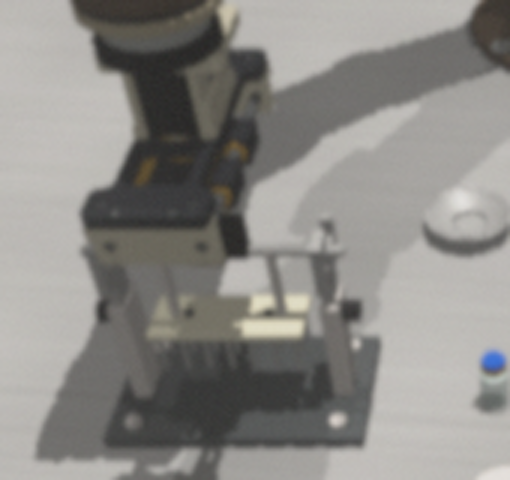

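The bar now passes under the keeper, which covers it at crop (212,220). I'm feeling for the back wall.

```bash
python3 -m creep '[[[0.1,0.01,0,0,0,0,-1],[0.15,0.015,0,0,0,0,-1],[0.15,0.015,0,0,0,0,-1]]]' | grep -E "pos|force";  python3 -m creep '[[[0.04,0.004,0,0,0,0,-1],[0.04,0.004,0,0,0,0,-1]]]' | grep -E "pos|force"; python3 -m creep '[[[0.04,0.004,0,0,0,0,-1],[0.04,0.004,0,0,0,0,-1]]]' | grep -E "pos|force"
```

```text
position: [0.5995, -0.2004, 0.1573]
force: [0.3, -0.8, -2.3]
position: [0.5999, -0.2004, 0.1574]
force: [0.4, -1.1, -3.1]
position: [0.6003, -0.2004, 0.1574]
force: [0.2, -0.1, -2.9]
```

```bash
python3 -m creep '[[[0.04,0.004,0,0,0,0,-1],[0.04,0.004,0,0,0,0,-1]]]' | grep -E "pos|force"; python3 -m creep '[[[0.04,0.004,0,0,0,0,-1],[0.04,0.004,0,0,0,0,-1]]]' | grep -E "pos|force"
```

```text
position: [0.6007, -0.2003, 0.1573]
force: [0.5, -0.4, -3.0]
position: [0.6011, -0.2003, 0.1573]
force: [-1.2, 0.4, -3.2]
```

```bash
python3 -m creep '[[[0.04,0.004,0,0,0,0,-1],[0.04,0.004,0,0,0,0,-1]]]' | grep -E "pos|force"; python3 -m creep '[[[0.04,0.004,0,0,0,0,-1],[0.04,0.004,0,0,0,0,-1]]]' | grep -E "pos|force"
```

```text
position: [0.6015, -0.2002, 0.1573]
force: [0.6, 0.6, -2.1]
position: [0.6019, -0.2002, 0.1573]
force: [0.2, -0.1, -3.4]
```

```bash
python3 -m creep '[[[0.04,0.004,0,0,0,0,-1],[0.04,0.004,0,0,0,0,-1]]]' | grep -E "pos|force"; python3 -m creep '[[[0.04,0.004,0,0,0,0,-1],[0.04,0.004,0,0,0,0,-1]]]' | grep -E "pos|force"
```

```text
position: [0.6023, -0.2002, 0.1574]
force: [0.4, 1.4, -1.7]
position: [0.6027, -0.2001, 0.1573]
force: [-0.5, 0.4, -2.1]
```

```bash
python3 -m creep '[[[0.04,0.004,0,0,0,0,-1],[0.04,0.004,0,0,0,0,-1]]]' | grep -E "pos|force"; python3 -m creep '[[[0.04,0.004,0,0,0,0,-1],[0.04,0.004,0,0,0,0,-1]]]' | grep -E "pos|force"
```

```text
position: [0.6031, -0.2001, 0.1574]
force: [-0.4, -0.1, -2.3]
position: [0.6035, -0.2001, 0.1573]
force: [0.3, -0.7, -2.7]
```

```bash
python3 -m creep '[[[0.04,0.004,0,0,0,0,-1],[0.04,0.004,0,0,0,0,-1]]]' | grep -E "pos|force"; python3 -m creep '[[[0.03,0.003,0,0,0,0,-1],[0.03,0.003,0,0,0,0,-1]]]' | grep -E "pos|force"
```

```text
position: [0.6039, -0.2, 0.1573]
force: [-1.3, -0.1, -2.7]
position: [0.6042, -0.1999, 0.1574]
force: [0.1, 0.3, -1.6]
```

```bash
python3 -m creep '[[[0.03,0.003,0,0,0,0,-1],[0.03,0.003,0,0,0,0,-1]]]' | grep -E "pos|force"; python3 -m creep '[[[0.03,0.003,0,0,0,0,-1],[0.03,0.003,0,0,0,0,-1]]]' | grep -E "pos|force"
```

```text
position: [0.6045, -0.1999, 0.1574]
force: [-1.0, -0.1, -2.5]
position: [0.6048, -0.1999, 0.1574]
force: [-0.2, -0.7, -1.8]
```

```bash
python3 -m creep '[[[0.03,0.003,0,0,0,0,-1],[0.03,0.003,0,0,0,0,-1]]]' | grep -E "pos|force"; python3 -m creep '[[[0.03,0.003,0,0,0,0,-1],[0.03,0.003,0,0,0,0,-1]]]' | grep -E "pos|force"
```

```text
position: [0.6051, -0.1999, 0.1573]
force: [-0.7, -1.0, -3.4]
position: [0.6053, -0.1999, 0.1573]
force: [0.4, -0.7, -2.1]
```

```bash
python3 -m creep '[[[0.03,0.003,0,0,0,0,-1],[0.03,0.003,0,0,0,0,-1]]]' | grep -E "pos|force"; python3 -m creep '[[[0.03,0.003,0,0,0,0,-1],[0.03,0.003,0,0,0,0,-1]]]' | grep -E "pos|force"
```

```text
position: [0.6054, -0.1999, 0.1573]
force: [-1.2, -0.4, -1.7]
position: [0.6055, -0.1999, 0.1573]
force: [-3.4, -0.9, -1.4]
```

```bash
python3 -m creep '[[[0.03,0.003,0,0,0,0,-1],[0.03,0.003,0,0,0,0,-1]]]' | grep -E "pos|force"; python3 -m creep '[[[0.03,0.003,0,0,0,0,-1],[0.03,0.003,0,0,0,0,-1]]]' | grep -E "pos|force"
```

```text
position: [0.6055, -0.1998, 0.1572]
force: [-5.4, 0.1, 0.2]
position: [0.6056, -0.1999, 0.1572]
force: [-6.0, -0.4, 0.4]
```

```bash
python3 -m creep '[[[-0.1,-0.01,0,0,0,0,-1],[-0.2,-0.02,0,0,0,0,-1],[-0.29,-0.03,0,0,0,0,-1],[-0.29,-0.03,0,0,0,0,-1]]]' | grep -E "pos|force"; python3 s.py; python3 -m creep '[[[0,0,-0.05,0,0,0,-1],[0,0,-0.1,0,0,0,-1],[0,0,-0.13,0,0,0,-1],[0,0,-0.13,0,0,0,-1]]]' | grep -E "pos|force"
```

```text
position: [0.6039, -0.2001, 0.1574]
force: [-0.2, 0.1, -3.2]
21.0 [ 0.6039 -0.2001  0.1574] yaw y 5.720770674298621 z [ 0.0007  0.     -1.    ] F [-0.2481  0.0798 -3.2261] T [-0.08   -0.053  -0.0082] w 0.14836444750064673
position: [0.6036, -0.2, 0.1559]
force: [0.4, 0.4, -3.2]
```

```bash
python3 -m creep '[[[0,0,-0.04,0,0,0,-1],[0,0,-0.04,0,0,0,-1]]]' | grep -E "pos|force"; python3 -m creep '[[[0,0,-0.04,0,0,0,-1],[0,0,-0.04,0,0,0,-1]]]' | grep -E "pos|force"
```

```text
position: [0.6036, -0.2, 0.1556]
force: [-1.6, -0.4, -3.3]
position: [0.6036, -0.2, 0.1552]
force: [0.0, 0.4, -2.2]
```

```bash
python3 -m creep '[[[0,0,-0.04,0,0,0,-1],[0,0,-0.04,0,0,0,-1]]]' | grep -E "pos|force"
```

```text
position: [0.6036, -0.2, 0.1548]
force: [0.3, -0.8, -2.9]
```

Now below ledge level with no contact, so the bar is entering the pockets.

```bash
python3 -m creep '[[[0,0,-0.05,0,0,0,-1],[0,0,-0.05,0,0,0,-1]]]' | grep -E "pos|force"; python3 -m creep '[[[0,0,-0.05,0,0,0,-1],[0,0,-0.05,0,0,0,-1]]]' | grep -E "pos|force"
```

```text
position: [0.6036, -0.2001, 0.1543]
force: [-1.0, 0.4, -3.8]
position: [0.6036, -0.2001, 0.1538]
force: [0.3, -0.1, -2.2]
```

```bash
python3 -m creep '[[[0,0,-0.05,0,0,0,-1],[0,0,-0.1,0,0,0,-1],[0,0,-0.1,0,0,0,-1]]]' | grep -E "pos|force"
```

```text
position: [0.6036, -0.2001, 0.1527]
force: [0.9, -0.0, -2.7]
```

```bash
python3 -m creep '[[[0,0,-0.05,0,0,0,-1],[0,0,-0.1,0,0,0,-1],[0,0,-0.1,0,0,0,-1]]]' | grep -E "pos|force"
```

```text
position: [0.6036, -0.2001, 0.1518]
force: [-0.7, 0.1, -3.3]
```

```bash
python3 -m creep '[[[0,0,-0.05,0,0,0,-1],[0,0,-0.05,0,0,0,-1]]]' | grep -E "pos|force"
```

```text
position: [0.6036, -0.2, 0.1513]
force: [-0.3, -0.3, -2.5]
```

```bash
python3 -m creep '[[[0,0,-0.05,0,0,0,-1],[0,0,-0.05,0,0,0,-1]]]' | grep -E "pos|force"
```

```text
position: [0.6036, -0.2, 0.1508]
force: [-0.2, -0.1, -2.9]
```

```bash
python3 -m creep '[[[0,0,-0.05,0,0,0,-1],[0,0,-0.05,0,0,0,-1]]]' | grep -E "pos|force"
```

```text
position: [0.6036, -0.2001, 0.1503]
force: [-1.2, -0.2, -2.3]
```

```bash
python3 -m creep '[[[0,0,-0.04,0,0,0,-1],[0,0,-0.04,0,0,0,-1]]]' | grep -E "pos|force"
```

```text
position: [0.6036, -0.2001, 0.1499]
force: [1.1, 0.5, -2.5]
```

```bash
python3 -m creep '[[[0,0,-0.03,0,0,0,-1],[0,0,-0.03,0,0,0,-1]]]' | grep -E "pos|force"
```

```text
position: [0.6036, -0.2, 0.1496]
force: [0.7, 0.1, -2.4]
```

```bash
python3 -m creep '[[[0,0,-0.02,0,0,0,-1],[0,0,-0.02,0,0,0,-1]]]' | grep -E "pos|force"
```

```text
position: [0.6036, -0.2001, 0.1495]
force: [-0.5, 0.7, -2.8]
```

```bash
python3 -m creep '[[[0,0,-0.02,0,0,0,-1],[0,0,-0.02,0,0,0,-1]]]' | grep -E "pos|force"
```

```text
position: [0.6037, -0.2001, 0.1494]
force: [-0.7, 0.4, -0.4]
```

```bash
python3 -m creep '[[[0,0,-0.02,0,0,0,-1],[0,0,-0.02,0,0,0,-1]]]' | grep -E "pos|force"
```

```text
position: [0.6037, -0.2, 0.1493]
force: [-1.6, 0.9, 2.0]
```

```bash
python3 -m creep '[[[0,0,-0.015,0,0,0,-1],[0,0,-0.015,0,0,0,-1]]]' | grep -E "pos|force"
```

```text
position: [0.6037, -0.2001, 0.1493]
force: [-1.6, 0.2, 5.0]
```

```bash
python3 -m creep '[[[0,0,-0.015,0,0,0,-1],[0,0,-0.015,0,0,0,-1]]]' | grep -E "clock|pos|force"; python3 s.py;  python3 -m creep '[[[0,0,0,0,0,0,-1],[0,0,0,0,0,0,-1]]]' | grep -E "pos|force"; python3 -m creep '[[[0,0,0,0,0,0,-1],[0,0,0,0,0,0,-1],[0,0,0,0,0,0,-1]]]' | grep -E "pos|force"
```

```text
clock: 25.0
position: [0.6037, -0.2, 0.1492]
force: [-2.6, -0.6, 6.2]
25.0 [ 0.6037 -0.2     0.1492] yaw y 5.726659848013822 z [ 0.0004 -0.0003 -1.    ] F [-2.5968 -0.5527  6.2452] T [0.0976 0.5915 0.0017] w 0.15053420000342072
position: [0.6037, -0.2, 0.1492]
force: [-3.1, -0.2, 6.3]
position: [0.6037, -0.2001, 0.1492]
force: [-2.5, 0.8, 6.8]
```

```bash
python3 -m creep '[[[0,0,0,0,0,0,-1],[0,0,0,0,0,0,-1],[0,0,0,0,0,0,-1]]]' | grep -E "pos|force";  python3 s.py; python3 pic.py 6
```

```text
position: [0.6037, -0.2001, 0.1493]
force: [-2.8, 0.1, 5.9]
25.8 [ 0.6037 -0.2001  0.1493] yaw y 5.720888190303856 z [ 0.0004 -0.0003 -1.    ] F [-2.8046  0.112   5.8795] T [ 0.1027  0.6051 -0.0249] w 0.15244035296378058
scene 70 100 3
top 290 130 5
```

View pics/top6.png

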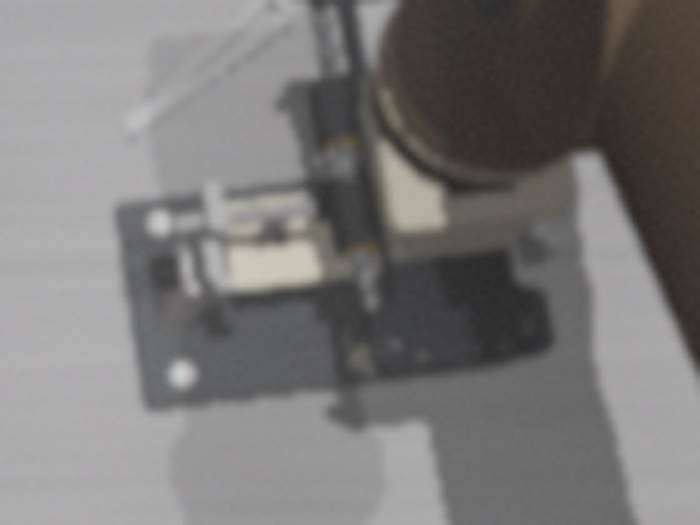

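View pics/scene6.png

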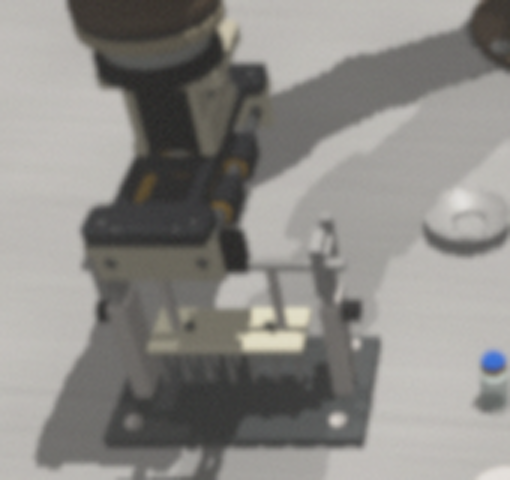

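The bar is seated and the hooks carry about 9 N in total. I'm adding slightly and holding for the 8 N tug.

```bash
python3 -m creep '[[[0,0,-0.01,0,0,0,-1],[0,0,-0.01,0,0,0,-1],[0,0,-0.01,0,0,0,-1],[0,0,-0.01,0,0,0,-1]]]' | grep -E "pos|force"; python3 -m creep '[[[0,0,0,0,0,0,-1],[0,0,0,0,0,0,-1],[0,0,0,0,0,0,-1],[0,0,0,0,0,0,-1]]]' | grep -E "pos|force"; python3 s.py
```

```text
position: [0.6037, -0.2, 0.1492]
force: [-3.9, 0.1, 8.0]
position: [0.6037, -0.2001, 0.1492]
force: [-2.1, -0.4, 7.6]
26.7 [ 0.6037 -0.2001  0.1492] yaw y 5.718734438939008 z [ 0.0005 -0.0003 -1.    ] F [-2.1205 -0.4096  7.5696] T [ 0.0979  0.6185 -0.0724] w 0.15306135507410606
```

```bash
python3 -m creep '[[[0,0,0.03,0,0,0,-1],[0,0,0.05,0,0,0,-1],[0,0,0.05,0,0,0,-1]]]' | grep -E "pos|force"; python3 s.py
```

```text
position: [0.6037, -0.2, 0.1493]
force: [-1.8, 0.6, 5.1]
27.0 [ 0.6037 -0.2     0.1493] yaw y 5.723402875868541 z [ 0.0002 -0.     -1.    ] F [-1.8491  0.5508  5.064 ] T [ 0.0478  0.3493 -0.0144] w 0.15351065382233864
```

```bash
python3 -m creep '[[[0,0,0.02,0,0,0,-1],[0,0,0.04,0,0,0,-1],[0,0,0.04,0,0,0,-1]]]' 8 | grep -E "pos|force"; python3 s.py
```

```text
position: [0.6037, -0.2001, 0.1493]
force: [-1.1, 0.2, 0.3]
27.3 [ 0.6037 -0.2001  0.1493] yaw y 5.724477971155245 z [ 0.      0.0001 -1.    ] F [-1.0704  0.2094  0.2961] T [ 0.0161  0.0146 -0.0068] w 0.1511851067482304
```

Unloaded: the hooks carry roughly the lifter's weight. Opening.

```bash
python3 -m creep '[[[0,0,0,0,0,0,-0.5],[0,0,0,0,0,0,-0.3],[0,0,0,0,0,0,-0.1],[0,0,0,0,0,0,0.1],[0,0,0,0,0,0,0.1]]]'; python3 -m creep '[[[0,0,0,0,0,0,0.1],[0,0,0,0,0,0,0.1],[0,0,0,0,0,0,0.1],[0,0,0,0,0,0,0.1]]]'; python3 pic.py 7
```

```text
clock: 27.8
position: [0.6036, -0.2001, 0.1495]
ee_rot: [2.108, 2.33, 0.0]
force: [-0.0, -0.8, -0.3]
width: 0.526
clock: 28.2
position: [0.6036, -0.2, 0.1495]
ee_rot: [2.108, 2.33, 0.0]
force: [-0.4, 0.6, -0.0]
width: 0.549
scene 70 100 3
top 290 130 5
```

View pics/scene7.png

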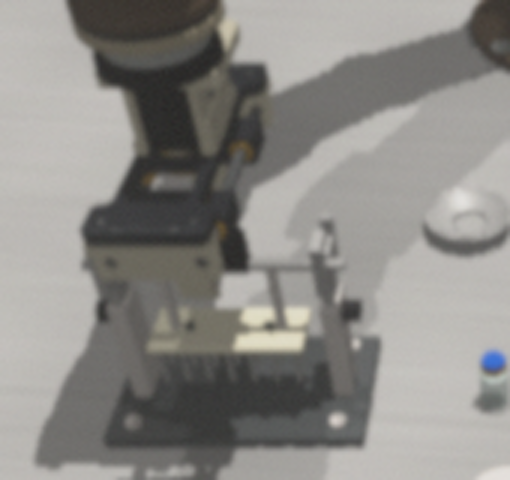

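The jaws are open and the lifter still hangs level, with the bar at crop (290,265). I'm withdrawing straight up.

```bash
python3 -m creep '[[[0,0,1,0,0,0,0.1],[0,0,2.5,0,0,0,0.1],[0,0,4.5,0,0,0,0.1],[0,0,7,0,0,0,0.1],[0,0,10,0,0,0,0.1]]]';python3 -m creep '[[[-2,0,3,0,0,0,0.1],[-5,0,6,0,0,0,0.1],[-9,0,9,0,0,0,0.1],[-12,0,9,0,0,0,0.1],[-14,0,9,0,0,0,0.1]]]'; python3 -m creep '[[[0,0,0,0,0,0,0.1],[0,0,0,0,0,0,0.1],[0,0,0,0,0,0,0.1],[0,0,0,0,0,0,0.1],[0,0,0,0,0,0,0.1]]]' ; python3 pic.py 8;python3 -m creep '[[[0,0,0,0,0,0,0.1],[0,0,0,0,0,0,0.1],[0,0,0,0,0,0,0.1],[0,0,0,0,0,0,0.1],[0,0,0,0,0,0,0.1]]]'; python3 pic.py 9; python3 - <<'E'
import cv2,numpy as np
for n in('scene','top'):
    a,b=[cv2.imread(f'pics/{n}{k}_raw.png').astype(int) for k in(8,9)]
    d=abs(a-b).max(2); print(n,d.mean(),(d>40).sum())
E
```

```text
clock: 28.8
position: [0.6034, -0.1999, 0.2514]
ee_rot: [-2.108, -2.33, -0.0]
force: [0.5, 0.4, -0.5]
width: 0.553
clock: 29.3
position: [0.4623, -0.1999, 0.3423]
ee_rot: [2.106, 2.326, 0.0]
force: [-0.6, -0.6, 0.4]
width: 0.553
clock: 29.8
position: [0.4642, -0.1998, 0.3393]
ee_rot: [-2.106, -2.33, -0.001]
force: [1.1, -0.2, 0.3]
width: 0.551
scene 70 100 3
top 290 130 5
clock: 30.4
position: [0.4636, -0.2001, 0.3396]
ee_rot: [2.108, 2.329, -0.0]
force: [0.6, -0.5, 1.0]
width: 0.545
scene 70 100 3
top 290 130 5
scene 1.5863087972005208 0
top 1.32537841796875 0
```

View pics/scene9.png

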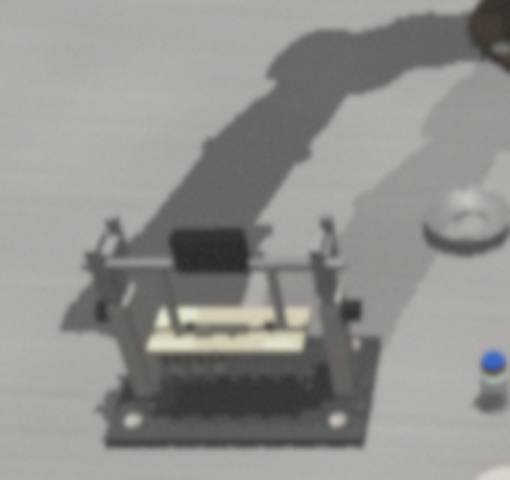

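View pics/top9.png

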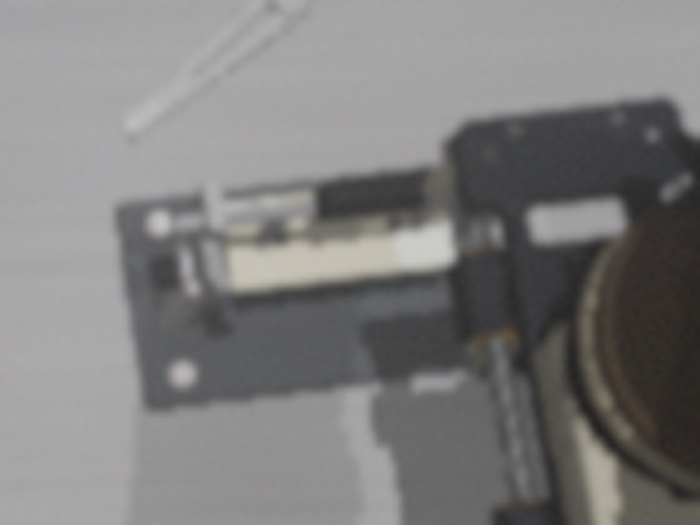

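View pics/scene9_raw.png

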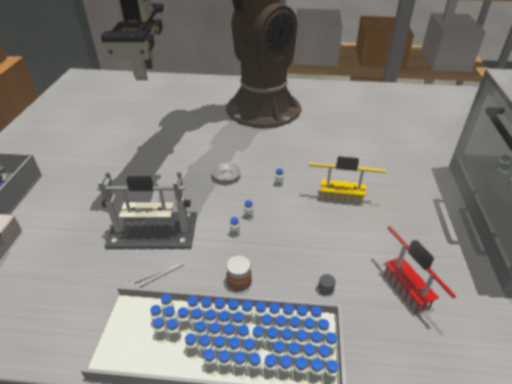

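The lifter hangs level between both hooks with its grip at (140,184). It is still, and the bystanders are where they started. Handing in.

```bash
python3 -c "
from cell import arm
print(arm.sign_off())"
```

```text
the job is handed in; nothing more can be done
None
```

The pin-plate lifter is hanging in both hooks, and I handed the job in at about 30.5 s of the 59 s allowed. The sign-off gave no verdict, so what follows is from my own readings.

- **Finding the hooks:** I felt the ledges about 8 mm above the lowest setting. I then pushed the bar under the keepers to the back wall and backed off 1.5 mm. It came to rest 6 mm below the ledge, which matches the pocket depth.
- **Tug:** The wrist read about 6 N upward for nearly 1 s, then 7.6–8.0 N for another 0.8 s. With the lifter's own weight of about 2.8 N, the hooks carried roughly 9 to 11 N. The most I read at any point was about 11 N, against the 25 N limit.
- **Letting go:** I took the load off before opening the jaws. The wrist force stayed near zero as I withdrew.
- **Last look:** Two picture pairs 0.5 s apart showed no change, the lifter hung level, and the other things on the table looked unmoved.
- **Disagreement:** The two cameras differed by 2 to 8 mm along x, so I relied on the top view and on touch. During the tug there was also a sideways force of 2 to 4 N, which fell away once the jaws opened.

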